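# Change the hob over to the other gas bottle

## Robot

A 6-joint arm with a two-finger parallel gripper is mounted at the origin on the work surface. World frame = base frame: x ahead of the robot, y to its left, z up, the work surface at z = 0. Lengths are in mm, angles in rad, forces in N, time in s.
With the tool pointing down it reaches from about 350 to 875 mm from the base axis. Payload 4.2 kg.
Tool frame: the origin (TCP) lies at the very end of the fingers, on their centre line; the grasp point (between the pads) lies 19 mm behind it; z points along the fingers, y is the line along which they close (so a half turn about z gives the same grasp; the last joint's range is limited). The gripper opens to 85 mm and grips with 20 to 120 N. Pads are 22 mm wide; open, the fingers measure 114 mm over their backs; the gripper's body (76 mm by 85 mm) begins 54 mm behind the grasp point. The pads swing forward as they close: fully open they stand 13 mm farther back than shut.
Start: joints at [1.512, 0.385, 0.008, 0, -1.194, -0.259], TCP at [195.266, 593.692, 202.212] pointing down, gripper open.
Joint ranges: [-3.14, 3.14], [-1.21, 2.06], [-1.07, 1.41], [-3.16, 2.05], [-2.99, -0.16], [-3.1, 3.1]. Speed limits (rad/s): [2.79, 2.79, 3.14, 3.14, 3.14, 3.14].

## Interface

Orientations are given as a unit quaternion [x, y, z, w].
In Python, from bench import arm gives the robot as it stands.
- The arm moves only by the tool servo_tool, never from a script. Its argument "rows" is a list that holds one entry, the list of rows, each a list of 7 numbers: the finger opening in mm, from 0 to 85.4, then the shift along the tool's x, y, z in mm, then the turn, a rotation vector about the tool's x, y, z in rad. A call has 1 to 10 rows; each row is the pose to reach, as a shift and turn from the pose commanded when the call began, along the tool's axes at that moment; what a row does not reach only later rows make up. A row lasts 1/8 s, in which the tool goes at most 62.5 mm and 10.7 degrees, less where a joint would pass 70% of its speed; a pose out of reach is approached as far as the arm can. A call with a gripper value outside its range is refused whole. The fingers move at their own pace and stop on an object; the grip force is fixed at half the most. Time passes only in rows, so rows that repeat a pose let the fingers close. It gives the time, the measured TCP pose, the force, the opening and the grip force at its end, in the units of the state.
- arm.read_state(): the state, without advancing time (a new reading comes with each control period).
- arm.get_image(name): name is "scene" or "top" or "wrist"; returns the picture (420x560x3 uint8, red, green, blue); there is no depth.
- arm.camera_params(name): a dict with "intrinsics" (3x3 intrinsics, pixels), "R" (3x3) and "t" (3): a world point X has camera coordinates R X + t. Camera axes: x right, y down, z forward; pixel columns grow to the right and rows downward; lengths in mm; the calibration is good to about 2 mm. A picture is of the moment at which its call begins: read the wrist's pose just before it. camera_params takes no time and is no camera call; for the wrist camera it gives the pose at the moment of the call.
- arm.job_done(): hands the job in; it is judged then, once.
The state is a dict: "clock": time; "joints": joint angles; "joint_vel": joint speeds; "joint_efforts": joint torques, N m; "position": TCP position; "ee_rot": TCP orientation; "contact_force": force on the tool from outside, world axes, zero at the start; "wrist_torque": the same for the moment, N m; "gripper_width": finger opening in mm; "grasp_force": force on a finger pad.
Only numpy, scipy, OpenCV 4.12 (cv2) and the standard library are available. Lean on these libraries where they do the work, as an engineer would, in place of code of your own. Each camera call takes 0.05 s, during which the arm holds its last target. There are 200 camera calls.

## Task

The left gas bottle is nearly empty, so change the hob over to the right one: turn the lever of the brass changeover valve from left to its middle off position and leave it there for about three seconds so that the burner that is on burns the pipe empty. Then, with the lever still at off, turn that burner's knob fully off, and only then turn the lever on, fully over to the right bottle. Leave the other burner off and everything else on the worktop where it stands.

Things in the scene. Friction and masses are not known exactly. Their poses are not given: they have to be found in the camera images.
- selector: Brass gas changeover valve on a fixed steel deck plate (230 by 60 mm). Origin: underside of the plate, below the lever's pivot; x along the copper outlet pipe (away from the robot), y towards the left inlet pipe. Body and 15 mm inlet pipes run along y at 50 mm height, pipes going down at y = 92 and -92 mm; all under 76 mm high but for stem, index plate (radius 30 mm, 80 mm high) and lever.
- selector_pivot (a point): The lever's upright pivot axis, at the lever's mid-height, 95 mm above the worktop; axes as selector.
- lever_grip (a point): Middle of the lever's black plastic sleeve, 80 mm from the pivot, 95 mm above the worktop. The lever is a straight level arm ending 115 mm from the pivot; the sleeve spans 45 to 115 mm from the pivot, 16 mm wide, 18 mm tall (86 to 104 mm above the worktop). The point turns with the lever: x points along it from the free end to the pivot, z up.
- selector_lever (a joint): Lever angle, rad, counter-clockwise from above. -1.05: points left, left bottle feeds (start); 0: points along -x of selector (to the robot's side), off; +1.05: points right, right bottle feeds. Stops at -1.08 and 1.08. A spring detent draws it into each of the three (tipping over about 0.52 rad from off); about 0.26 N m, 3.5 N at the sleeve, moves it out of one.
- hob: Built-in two-burner gas hob, fixed: black glass slab 480 by 300 mm, top 8 mm above the worktop. Origin: centre of its underside; x from the knob edge (robot's side) to the rear, y to the left. Burners at x = -55 mm (pan support from x = -127 mm on) and x = 135 mm, pan supports 46 mm high. The two knobs stand at x = -198 mm, y = 48 and -48 mm.
- knob_a_top (a point): Top centre, on the turning axis, of the knob whose burner is on (left or right of the two), 41 mm above the worktop. Each knob is an aluminium blade 44 mm long (x), 18 mm thick (y), 30 mm tall (11 to 41 mm above the worktop), turning about its middle; a dark line on top marks the +x end. Its x lies along the hob's x (away from the robot) when off. The point turns with the knob.
- knob_a (a joint): Angle of the knob of the burner that is on, rad: 0 is off (against its stop), positive is counter-clockwise from above, 1.57 fully open. Starts between 0.8 and 1.4. Stays where left; friction 0.06 N m.
- knob_b_top (a point): The same point of the other, like knob, whose burner is off: to be left alone.
- knob_b (a joint): Angle of that other knob, rad, read like knob_a. It starts at 0 (off).
- pot: Lidded aluminium pot on the rear burner, 170 mm wide, 102 mm high, two side handles; origin at the centre of its underside. Bystander.
- pot_lid: Its loose lid with a knob, 178 mm wide, 39 mm high. Bystander.
- coffee_pot: Small copper coffee pot on the front burner, 86 mm wide, 78 mm high, with a long dark wooden handle (150 mm from its axis, along its own y, rising to 151 mm above the worktop); origin at the centre of its underside. Bystander.
- squeezer: White hard plastic lemon squeezer, 150 by 75 mm foot, with a cup and a pivoting lever arm 205 mm long, pivot 93 mm high; origin at the centre of its underside. Bystander.
- plate_1: Lower of two stacked white melamine plates, 200 mm wide, 18 mm high. Bystander.
- plate_2: Upper plate of the stack. Bystander.
- spoon_rest: Wooden spoon rest, 130 by 85 mm, 14 mm high, origin at the centre of its underside. Bystander.
- spoon: Wooden spoon, 200 mm long, lying in the spoon rest. Bystander.
- sugar_jar: Glass sugar jar with a steel lid, 84 mm wide, 130 mm high. Bystander.
- mug: Blue stoneware mug, 76 mm wide, 85 mm high. Bystander.
There are look-alikes about, which are no part of the job. Leave any purple look-alike of the selector alone.

How it is judged (in metres and radians):
On the way, in this order (a step that is already met when the one before it is completed fails the run):
1. the lever stands at off (within 0.15 rad) for two seconds while the burner's knob is still open (value of joint selector_lever between -0.15 and 0.15 rad and value of joint knob_a above 0.6 rad), for 2 s.
2. the knob of the burner that was on is turned fully off (within 0.1 rad) with the lever at off (value of joint selector_lever between -0.15 and 0.15 rad and value of joint knob_a below 0.1 rad), for 0.2 s.
3. the lever is fully over to the right bottle (past 0.93 rad) (value of joint selector_lever above 0.93 rad), for 0.2 s.
At the end, for the whole second after the job is handed in: The changeover lever rests fully over to the right (joint past 0.93 rad), let go of and still; both hob knobs are off (within 0.1 rad of their stops) (value of joint selector_lever above 0.93 rad and value of joint each of knob_a, knob_b below 0.1 rad and velocity of joint selector_lever between -0.1 and 0.1 rad/s); the robot touches nothing.
It fails at once if the burner is turned down (below 0.6 rad) while the lever is still on the left bottle (more than 0.3 rad left of off) (value of joint selector_lever below -0.3 rad and value of joint knob_a below 0.6 rad).
It fails at once if the lever goes past off towards the right bottle (more than 0.3 rad) while the burner is still open (above 0.2 rad) (value of joint selector_lever above 0.3 rad and value of joint knob_a above 0.2 rad).
It fails at once if the other burner is opened (above 0.2 rad) (value of joint knob_b above 0.2 rad).
It fails at once if something else on the worktop is moved by more than 30 mm (distance of any of pot, pot_lid, coffee_pot, squeezer, plate_1, plate_2, spoon_rest, spoon, sugar_jar, mug from where it was at the start of the episode above 0.03 m).
It also fails if it takes over 58 s, if anything falls off the work surface, if the arm or the gripper's body presses on something with over 40 N, if the wrist force passes 120 N, or if a joint passes its speed limit or range.

## Working session

There is one attempt and no reset: what is moved stays moved. The work goes in short steps, Python scripts to look and compute and a tool call to move; the robot and the scene stay as the last step left them, time stands still between calls to the robot, and variables do not carry over. Pictures are saved under pics/ and viewed, at most 10 in all, crops included, and the job is handed in when it is done.

Besides the shell and the picture viewer there is one more tool, called after "Request:" as name(argument=value, ...), one argument or row to a line, values as JSON. servo_tool: Moves the arm, as the interface text tells. Its arguments: {"type":"object","properties":{"rows":{"type":"array"}},"required":["rows"]}

```bash
mkdir -p pics; python3 - <<'E'
from bench import arm
import cv2,numpy as np
print(arm.read_state())
for n in("scene","top"):
    p=arm.camera_params(n); im=arm.get_image(n)
    cv2.imwrite(f"pics/{n}0.png",im[:,:,::-1]); print(n,p)
E
```

```text
{'clock': 0.0, 'joints': array([ 1.51156883e+00,  3.85546473e-01,  6.65196292e-03, -5.02975900e-04,
       -1.19395527e+00, -2.58608734e-01]), 'joint_vel': array([ 0.00154535,  0.0010082 , -0.0010497 , -0.00032035, -0.00185398,
       -0.00063221]), 'joint_efforts': array([ 1.34973492e-03, -3.92293203e+01,  1.88402706e+01,  4.18639988e+00,
       -4.56616443e-03,  9.82123076e-07]), 'position': array([195.09734047, 593.11372184, 201.13734375]), 'ee_rot': array([ 9.87383835e-01, -1.58341575e-01, -1.30400266e-04,  1.04489224e-03]), 'contact_force': array([-1.18680482, -0.20925463, -0.14716339]), 'wrist_torque': array([0.03861581, 0.02310354, 0.0334623 ]), 'grasp_force': 0.0, 'gripper_width': 85.70967432443831}
scene {'intrinsics': array([[475.25305159,   0.        , 287.57256135],
       [  0.        , 475.25305159, 208.07858829],
       [  0.        ,   0.        ,   1.        ]]), 'R': array([[-0.87362412,  0.4864857 , -0.01060889],
       [ 0.32230354,  0.56217919, -0.76162654],
       [-0.36455633, -0.6687946 , -0.64792936]]), 't': array([ 441.88442224,  -89.34876058, 1737.06948642])}
top {'intrinsics': array([[408.56768193,   0.        , 275.95518018],
       [  0.        , 408.56768193, 209.6629638 ],
       [  0.        ,   0.        ,   1.        ]]), 'R': array([[ 3.91028409e-04, -9.99974340e-01, -7.15301703e-03],
       [-9.92509507e-01,  4.85771757e-04, -1.22166451e-01],
       [ 1.22166791e-01,  7.14720796e-03, -9.92483850e-01]]), 't': array([ -10.9963225 ,  522.71394073, 1184.9728173 ])}
```

View pics/top0.png

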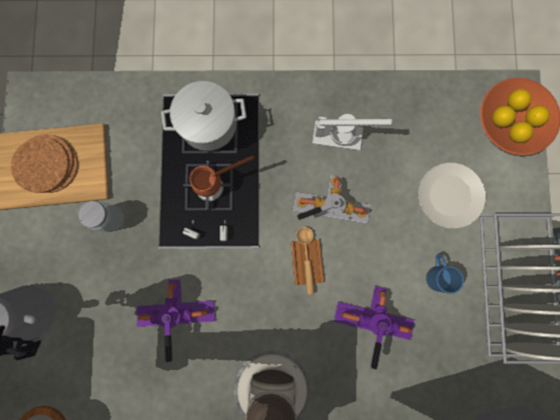

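View pics/scene0.png

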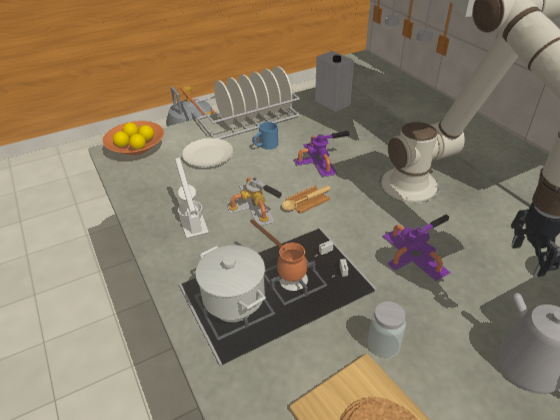

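The real selector, in brass on a grey plate, is at top (335,203), with its black sleeve at about (312,211). The look-alikes at top (175,318) and (382,322) are purple, so I leave them alone. The hob knobs are at top (191,233), tilted (on, left), and (223,233), straight (off). I'll confirm with an enlarged crop and measure.

```bash
cat > h.py <<'E'
import numpy as np,cv2
from bench import arm
def ray(p,uv):
    d=p["R"].T@np.linalg.inv(p["intrinsics"])@np.array([uv[0],uv[1],1.]); c=-p["R"].T@p["t"]; return c,d
def plane(p,uv,z):
    c,d=ray(p,uv); return c+d*(z-c[2])/d[2]
def tri(rays):
    A=0;b=0
    for c,d in rays:
        d=d/np.linalg.norm(d);P=np.eye(3)-np.outer(d,d);A=A+P;b=b+P@c
    return np.linalg.solve(A,b)
def proj(p,X):
    q=p["intrinsics"]@(p["R"]@np.array(X,float)+p["t"]); return q[:2]/q[2]
def blobs(m,lo=20,off=(0,0)):
    n,l,s,c=cv2.connectedComponentsWithStats(m.astype(np.uint8))
    for i in range(1,n):
        if s[i,4]>=lo:
            r=cv2.minAreaRect(np.argwhere(l==i)[:,::-1].astype(np.float32)); print(np.round(c[i]+off,1),s[i,4],"rect",np.round(np.array(r[0])+off,1),np.round(r[1],1),round(r[2],1))
E
python3 - <<'E'
from h import *
t=cv2.imread("pics/top0.png");s=cv2.imread("pics/scene0.png")
a=cv2.resize(t[170:255,170:380],(800,324),interpolation=cv2.INTER_CUBIC)
b=cv2.resize(s[165:285,225:375],(345,276),interpolation=cv2.INTER_CUBIC)
o=np.zeros((600,800,3),np.uint8);o[:324]=a;o[324:,:345]=b;cv2.imwrite("pics/crop.png",o)
for n,im,w1,w2 in(("top",t,(180,222,235,245),(290,190,340,225)),("scene",s,(315,235,355,280),(255,175,290,205))):
    print(n);x0,y0,x1,y1=w1;blobs(im[y0:y1,x0:x1].min(2)>120,15,(x0,y0))
    x0,y0,x1,y1=w2;print("lever");blobs(im[y0:y1,x0:x1].max(2)<45,15,(x0,y0))
p=arm.camera_params("top")
for uv,z in(((191,233),41),((223,233),41),((335,203),95),((312,211),95)):print(uv,plane(p,uv,z))
E
```

```text
top
[222.5 232.8] 86 rect [222.5 233. ] [14.  5.] 90.0
[190.  232.9] 86 rect [190. 233.] [14.4  5.9] 24.0
lever
[309.3 212.8] 90 rect [309.1 212.8] [ 4.1 22.5] 71.6
scene
[340.7 245.7] 613 rect [336.5 250.5] [31. 35.] 90.0
[344.  266.6] 91 rect [344.2 266.7] [16.9  5.8] 77.9
lever
(191, 233) [452.5951945 238.6804488  41.       ]
(223, 233) [452.58788928 144.50362317  41.        ]
(335, 203) [ 533.85013963 -178.33505409   95.        ]
(312, 211) [ 511.11067929 -113.13924422   95.        ]
```

View pics/crop.png

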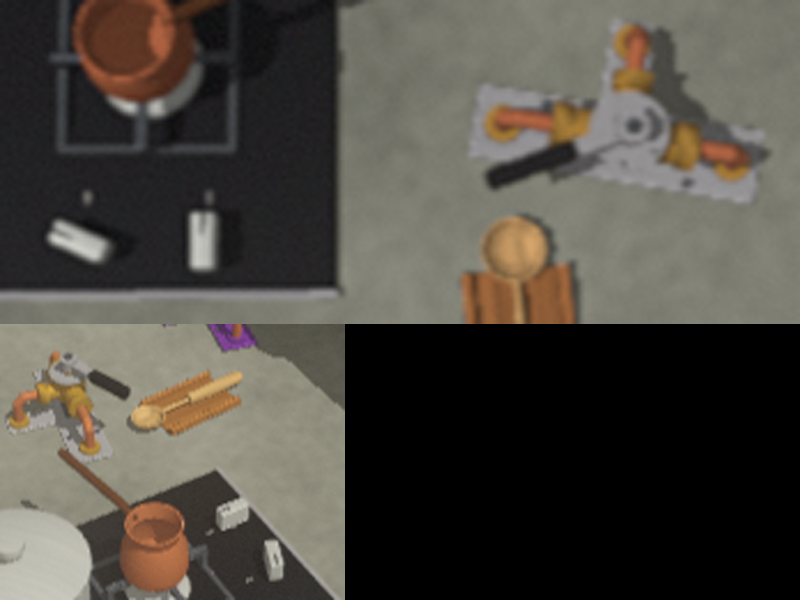

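The crop confirms it. The brass valve's pivot is at top (336.9,203.1) and its black sleeve at (309.4,213), pointing left. Left knob A (190,233) is turned about 66°; right knob B is straight. Next I triangulate with the scene view.

```bash
python3 - <<'E'
from h import *
T=arm.camera_params("top");S=arm.camera_params("scene")
for n,a,b in(("pivot(top of stem)",(336.9,203.1),(254.1,181.5)),("sleeve",(309.3,213),(272.6,190.5)),("knobA top",(190,232.9),(343.7,263.5))):
    print(n,tri([ray(T,a),ray(S,b)]).round(1))
for n,a,z in(("piv",(336.9,203.1),100),("sleeve",(309.3,213),100),("A",(190,232.9),38),("B",(222.5,232.9),38),
 ("plateL",(301,204),3),("plateR",(363,213),3),("hobL",(160.5,246.5),8),("hobR",(258,247),8)): print(n,plane(T,a,z).round(1))
E
```

```text
pivot(top of stem) [ 533.2 -183.7   91. ]
sleeve [ 504.3 -104.7   94.9]
knobA top [452.9 241.7  40.8]
piv [ 532.9 -183.   100. ]
sleeve [ 504.9 -105.1  100. ]
A [453.1 242.3  38. ]
B [453.1 146.4  38. ]
plateL [543.7 -87.3   3. ]
plateR [ 515.9 -275.7    3. ]
hobL [414.1 336.7   8. ]
hobR [412.7  43.1   8. ]
```

Request:
servo_tool(
  rows=[
    [[40,514,570,30,0,0,-2.233],[40,514,570,30,0,0,-2.233],[40,514,570,30,0,0,-2.233],[40,514,570,30,0,0,-2.233],[40,514,570,30,0,0,-2.233],[40,514,570,30,0,0,-2.233],[40,514,570,30,0,0,-2.233],[40,514,570,30,0,0,-2.233],[40,514,570,30,0,0,-2.233],[40,514,570,30,0,0,-2.233]],
  ],
)

```text
clock: 1.35
position: [427.9, 71.9, 179.9]
ee_rot: [0.766, 0.643, 0.0, -0.0]
contact_force: [0.2, 0.6, 0.5]
gripper_width: 39.9
grasp_force: 0.0
```

Request:
servo_tool(
  rows=[
    [[40,0,0,0,0,0,-0.2],[40,0,0,0,0,0,-0.5],[40,0,0,0,0,0,-0.5],[40,0,0,0,0,0,-0.5]],
  ],
)

```text
clock: 1.85
position: [427.4, 73.4, 179.7]
ee_rot: [0.586, 0.811, -0.0, -0.0]
contact_force: [0.4, 0.5, -0.9]
gripper_width: 39.7
grasp_force: 0.0
```

```bash
cat >> h.py <<'E'
def go(x,y,z,phi):
    s=arm.read_state();q=s["ee_rot"];f=2*np.arctan2(q[1],q[0]);p=s["position"]
    d=np.array([x,y])-p[:2]
    print("t",round(s["clock"],2),"at",p.round(1),"phi",round(f%(2*np.pi),3),"j6",round(s["joints"][5],2),"-> tx %.1f ty %.1f tz %.1f turn %.3f"%(np.cos(f)*d[0]+np.sin(f)*d[1],np.sin(f)*d[0]-np.cos(f)*d[1],p[2]-z,-(((phi-f)+np.pi)%(2*np.pi)-np.pi)))
E
python3 - <<'E'
from h import *
go(505.5,-108.4,150,1.915)
E
```

```text
t 1.85 at [427.4  73.4 179.7] phi 1.89 j6 2.91 -> tx -197.2 ty 17.1 tz 29.7 turn -0.025
```

Request:
servo_tool(
  rows=[
    [[40,0,0,0,0,0,1.0],[40,0,0,0,0,0,1.0],[40,-60,5,10,0,0,3.0],[40,-100,10,20,0,0,3.0],[40,-197,17,30,0,0,3.0],[40,-197,17,30,0,0,3.0],[40,-197,17,30,0,0,3.0],[40,-197,17,30,0,0,3.0],[40,-197,17,30,0,0,3.0],[40,-197,17,30,0,0,3.0]],
  ],
)

```text
clock: 3.1
position: [505.8, -107.9, 149.7]
ee_rot: [1.0, 0.004, -0.0, -0.0]
contact_force: [-0.4, -0.4, -0.2]
gripper_width: 40.3
grasp_force: 0.0
```

```bash
python3 - <<'E'
from h import *
go(505.5,-108.4,150,-1.227)
E
```

```text
t 3.1 at [ 505.8 -107.9  149.7] phi 0.008 j6 1.48 -> tx -0.3 ty 0.5 tz -0.3 turn 1.235
```

Request:
servo_tool(
  rows=[
    [[40,0,0,0,0,0,1.235],[40,0,0,0,0,0,1.235],[40,0,0,0,0,0,1.235],[40,0,0,0,0,0,1.235],[40,0,0,0,0,0,1.235],[40,0,0,0,0,0,1.235],[40,0,0,0,0,0,1.235],[40,0,0,0,0,0,1.235]],
  ],
)

```text
clock: 4.1
position: [505.8, -107.8, 149.8]
ee_rot: [0.82, -0.572, -0.0, 0.0]
contact_force: [-0.1, 0.2, 0.8]
gripper_width: 40.0
grasp_force: 0.0
```

```bash
python3 - <<'E'
from h import *
go(505.5,-108.4,78,-1.227)
W=arm.camera_params("wrist");im=arm.get_image("wrist");cv2.imwrite("pics/w1.png",im[:,:,::-1])
print([proj(W,x).round(0) for x in((533,-183.5,100),(505.5,-108.4,104),(494,-75,104))], (-W["R"].T@W["t"]).round(0))
E
```

```text
t 4.1 at [ 505.8 -107.8  149.8] phi 5.065 j6 0.25 -> tx 0.4 ty 0.5 tz 71.8 turn 0.009
[array([278.,  94.]), array([278., 225.]), array([277., 273.])] [ 534. -186.  321.]
```

View pics/w1.png

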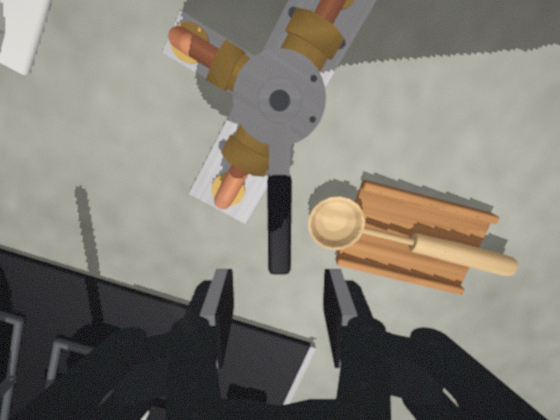

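The wrist view shows the sleeve centred between the fingers at (279,225) and the pivot at (279,100), in line. Lowering and straddling.

Request:
servo_tool(
  rows=[
    [[40,0,0,40,0,0,0],[40,0,0,72,0,0,0],[40,0,0,72,0,0,0],[22,0,0,72,0,0,0],[22,0,0,72,0,0,0],[22,0,0,72,0,0,0]],
  ],
)

```text
clock: 4.9
position: [506.7, -107.9, 79.1]
ee_rot: [0.82, -0.572, 0.001, -0.001]
contact_force: [0.2, 0.3, 0.7]
gripper_width: 22.0
grasp_force: 0.0
```

Request:
servo_tool(
  rows=[
    [[22,0.9,12,0,0,0,-0.15],[22,3.6,23.6,0,0,0,-0.3],[22,8,34.8,0,0,0,-0.45],[22,14,45.2,0,0,0,-0.6],[22,21.5,54.5,0,0,0,-0.75],[22,30.3,62.7,0,0,0,-0.9],[22,40.2,69.4,0,0,0,-1.05],[22,40.2,69.4,0,0,0,-1.05],[22,40.2,69.4,0,0,0,-1.05],[22,40.2,69.4,0,0,0,-1.05]],
  ],
)

```text
clock: 6.15
position: [455.0, -169.3, 78.1]
ee_rot: [0.996, -0.084, 0.0, -0.0]
contact_force: [-0.6, 0.5, -0.2]
gripper_width: 22.2
grasp_force: 0.0
```

```bash
python3 - <<'E'
from h import *
go(454.2,-170.2,78,-.165)
print(arm.read_state()["contact_force"])
im=arm.get_image("wrist");cv2.imwrite("pics/w2.png",im[:,:,::-1])
E
```

```text
t 6.15 at [ 455.  -169.3   78.1] phi 6.115 j6 1.42 -> tx -0.6 ty 1.0 tz 0.1 turn -0.004
[-0.60056574  0.51566306 -0.24764716]
```

View pics/w2.png

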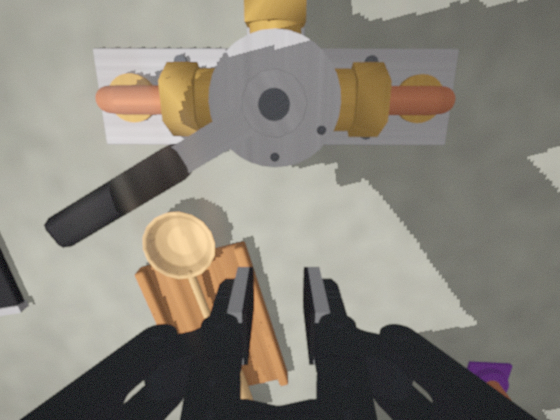

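The lever stayed left: its sleeve is at (120,198), while the fingers are empty at (278,275). The pads retract when open, so the fingertips probably rode too high. I'll go back, reach deeper and grip the sleeve.

Request:
servo_tool(
  rows=[
    [[40,0,0,-62,0,0,0],[40,0,0,-62,0,0,0.1],[40,39,-69,-62,0,0,1.05],[40,39,-69,-62,0,0,1.05],[40,39,-69,-62,0,0,1.05],[40,39,-69,-62,0,0,1.05],[40,39,-69,-62,0,0,1.05],[40,39,-69,-62,0,0,1.05],[40,39,-69,-62,0,0,1.05]],
  ],
)

```text
clock: 7.32
position: [504.7, -108.0, 140.0]
ee_rot: [0.821, -0.571, -0.0, 0.0]
contact_force: [0.7, -1.0, 0.0]
gripper_width: 40.1
grasp_force: 0.0
```

```bash
python3 - <<'E'
from h import *
go(505.5,-108.4,70,-1.22)
E
```

```text
t 7.33 at [ 504.7 -108.   140. ] phi 5.068 j6 0.25 -> tx 0.7 ty -0.6 tz 70.0 turn 0.004
```

Request:
servo_tool(
  rows=[
    [[40,0,0,40,0,0,0],[40,0,0,70,0,0,0],[40,0,0,70,0,0,0],[0,0,0,70,0,0,0],[0,0,0,70,0,0,0],[0,0,0,70,0,0,0],[0,0,0,70,0,0,0]],
  ],
)

```text
clock: 8.2
position: [505.9, -108.1, 71.6]
ee_rot: [0.82, -0.572, 0.001, -0.001]
contact_force: [-0.8, 0.8, 6.9]
gripper_width: 13.0
grasp_force: 59.1
```

```bash
python3 - <<'E'
from h import *
s=arm.read_state();print(s["position"],s["gripper_width"],s["grasp_force"],s["contact_force"])
a=arm.get_image("wrist")[150:400,150:420]; b=arm.get_image("scene")[150:230,220:330]
o=np.zeros((500,800,3),np.uint8);o[:370,:400]=cv2.resize(a,(400,370));o[:291,400:]=cv2.resize(b,(400,291),interpolation=cv2.INTER_CUBIC)
cv2.imwrite("pics/w3.png",o[:,:,::-1])
E
```

```text
[ 505.92317132 -108.14659812   71.57708968] 13.02439576371527 59.13656294345856 [-0.79646332  0.82740311  6.92605698]
```

View pics/w3.png

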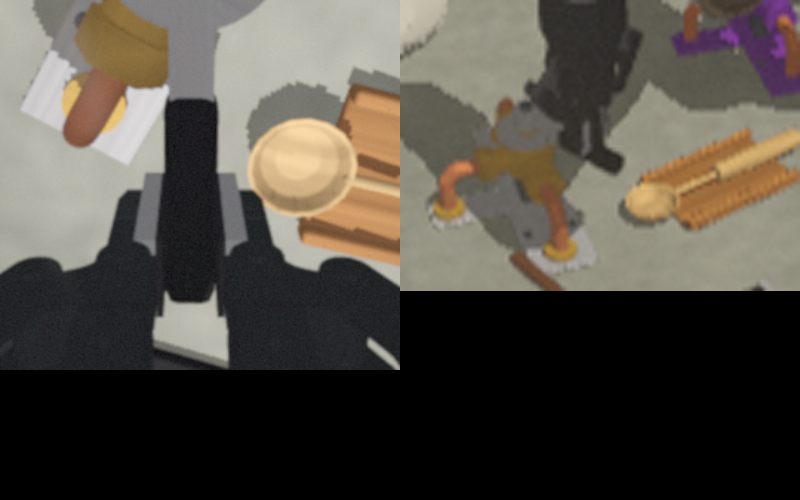

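The wrist crop shows the sleeve held between the pads around (190,215). Swinging to off while gripped.

Request:
servo_tool(
  rows=[
    [[0,0.9,12,0,0,0,-0.15],[0,3.6,23.6,0,0,0,-0.3],[0,8,34.8,0,0,0,-0.45],[0,14,45.2,0,0,0,-0.6],[0,21.5,54.5,0,0,0,-0.75],[0,30.3,62.7,0,0,0,-0.9],[0,40.2,69.4,0,0,0,-1.05],[0,40.2,69.4,0,0,0,-1.05],[0,40.2,69.4,0,0,0,-1.05]],
  ],
)

```text
clock: 9.43
position: [455.8, -169.6, 71.6]
ee_rot: [0.996, -0.084, 0.003, -0.0]
contact_force: [0.5, 3.6, 6.3]
gripper_width: 13.1
grasp_force: 59.3
```

```bash
python3 - <<'E'
from h import *
go(454.2,-170.2,78,-.165)
im=arm.get_image("wrist");cv2.imwrite("pics/w4.png",im[:,:,::-1])
E
```

```text
t 9.43 at [ 455.8 -169.6   71.6] phi 6.115 j6 1.42 -> tx -1.5 ty 0.9 tz -6.4 turn -0.003
```

View pics/w4.png

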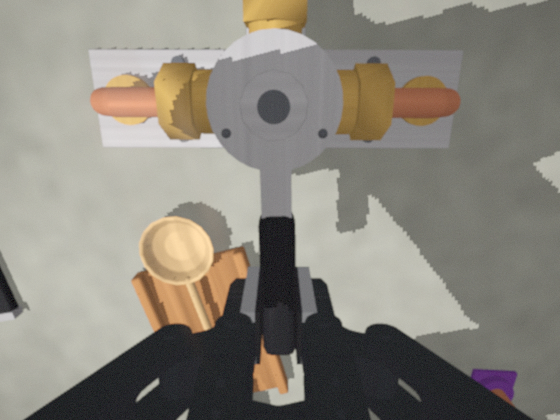

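Off is confirmed: the lever is perpendicular to the plate, with the sleeve at (277,260). Releasing, lifting and moving over knob A.

Request:
servo_tool(
  rows=[
    [[40,0,0,0,0,0,0],[40,0,0,0,0,0,0],[40,0,0,-20,0,0,0],[40,0,0,-80,0,0,0],[40,0,0,-90,0,0,0],[40,-71.5,-405.4,-90,0,0,-1.318],[40,-71.5,-405.4,-90,0,0,-1.318],[40,-71.5,-405.4,-90,0,0,-1.318],[40,-71.5,-405.4,-90,0,0,-1.318],[40,-71.5,-405.4,-90,0,0,-1.318]],
  ],
)

```text
clock: 10.72
position: [450.4, 144.2, 159.4]
ee_rot: [0.926, 0.378, -0.001, 0.0]
contact_force: [1.7, -0.4, -0.0]
gripper_width: 39.7
grasp_force: 0.0
```

```bash
python3 - <<'E'
from h import *
go(453,242,120,1.15)
E
```

```text
t 10.72 at [450.4 144.2 159.4] phi 0.775 j6 1.69 -> tx 70.2 ty -68.1 tz 39.4 turn -0.375
```

Request:
servo_tool(
  rows=[
    [[40,70,-68,39,0,0,-0.375],[40,70,-68,39,0,0,-0.375],[40,70,-68,39,0,0,-0.375],[40,70,-68,39,0,0,-0.375]],
  ],
)

```text
clock: 11.22
position: [453.9, 239.5, 120.4]
ee_rot: [0.841, 0.541, -0.001, 0.0]
contact_force: [0.3, 0.2, -0.6]
gripper_width: 40.1
grasp_force: 0.0
```

```bash
python3 - <<'E'
from h import *
go(453,242,18,1.15)
W=arm.camera_params("wrist");im=arm.get_image("wrist");T=arm.get_image("top")
m=(im.min(2)>150);m[:, :]&=True
n,l,s,c=cv2.connectedComponentsWithStats(m.astype(np.uint8))
print("pred A",proj(W,(453,242,41)),"B",proj(W,(453,146,41)))
for i in range(1,n):
    if s[i,4]>150:
        r=cv2.minAreaRect(np.argwhere(l==i)[:,::-1].astype(np.float32));b=[plane(W,q,41)[:2].round(1) for q in cv2.boxPoints(r)];print(c[i].round(),s[i,4],plane(W,r[0],41).round(1),b)
o=np.zeros((420,800,3),np.uint8);o[:,:560]=im;o[:240,560:]=cv2.resize(T[180:260,280:360],(240,240),interpolation=cv2.INTER_CUBIC)
cv2.imwrite("pics/w5.png",o[:,:,::-1])
E
```

```text
t 11.22 at [453.9 239.5 120.4] phi 1.143 j6 1.91 -> tx 1.9 ty -1.8 tz 102.4 turn -0.007
pred A [276.54586183 205.91544681] B [325.89253111 308.4711329 ]
[137. 137.] 64914 [395.6 278.5  41. ] [array([353.9, 433.1]), array([558.6, 339.5]), array([455.7,  56.1]), array([159.8, 190.3])]
[390. 118.] 281 [550.6 267.1  41. ] [array([520.7, 268.4]), array([579.2, 268.5]), array([579.6, 265.9]), array([520.8, 265.7])]
[482. 130.] 177 [604.4 232.8  41. ] [array([599.2, 239.5]), array([611.6, 233.9]), array([609.6, 226. ]), array([597.2, 231.7])]
[432. 165.] 2312 [564.9 224.4  41. ] [array([534.3, 212.5]), array([576.5, 255.3]), array([593.8, 235.7]), array([552.3, 190.8])]
[275. 204.] 1532 [452.4 244.3  41. ] [array([454.1, 269.3]), array([470.3, 261.9]), array([450.6, 217.8]), array([433.4, 225.6])]
[438. 268.] 183 [546.7 144.3  41. ] [array([525. , 145.9]), array([567.9, 145.9]), array([568.1, 142.8]), array([525. , 142.7])]
[343. 296.] 710 [470.4 151.1  41. ] [array([468.9, 177.9]), array([481.7, 175.4]), array([472. , 122.7]), array([458.3, 125.1])]
[310. 305.] 881 [442.4 155.3  41. ] [arr
[... 163 characters left out ...]
77. ]), array([633. , -49.4]), array([543.3, -55.4])]
[ 41. 342.] 255 [222.5 214.5  41. ] [array([216.9, 224.6]), array([226.2, 227.5]), array([228.2, 204.2]), array([218.7, 201.1])]
[239. 379.] 1637 [362.1 118.2  41. ] [array([327.6, 101.3]), array([360. , 154.2]), array([394.7, 134.1]), array([364.4,  79.6])]
[ 22. 383.] 2305 [191.9 178.9  41. ] [array([185.5, 222.5]), array([243.7, 196.1]), array([198.7, 131.7]), array([135.8, 160.3])]
[157. 410.] 378 [272.  113.6  41. ] [array([269.1, 129.5]), array([288.7, 120.7]), array([275. ,  97.2]), array([254.9, 106.3])]
[401. 414.] 228 [474.8  14.5  41. ] [array([467.6,  25.6]), array([486.5,  17. ]), array([482.1,   3.3]), array([462.9,  12. ])]
```

View pics/w5.png

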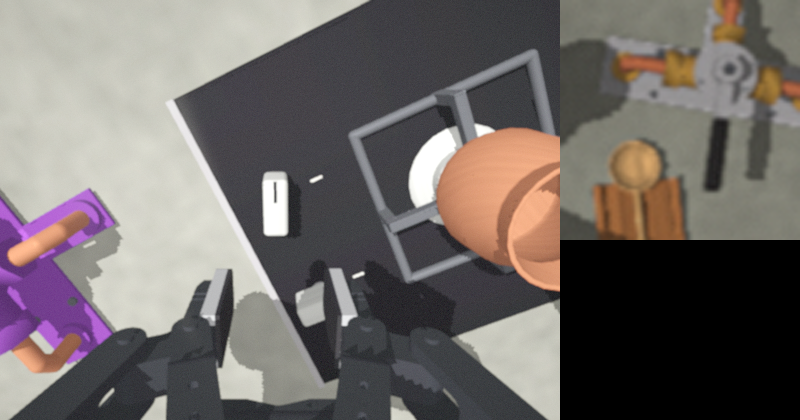

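Knob A is at wrist (275,204), aligned with the fingers and its line toward the far end. The inset shows the lever at off. Descending, gripping and turning clockwise.

Request:
servo_tool(
  rows=[
    [[40,2.4,-2,50,0,0,0],[40,2.4,-2,85,0,0,0],[40,2.4,-2,104,0,0,0],[40,2.4,-2,104,0,0,0],[0,2.4,-2,104,0,0,0],[0,2.4,-2,104,0,0,0],[0,2.4,-2,104,0,0,0],[0,2.4,-2,104,0,0,0]],
  ],
)

```text
clock: 12.32
position: [453.7, 243.4, 17.5]
ee_rot: [0.841, 0.542, 0.0, -0.0]
contact_force: [0.2, 0.5, 0.3]
gripper_width: 0.0
grasp_force: 0.0
```

The fingers closed on nothing at a reported 17 mm, so the tips must sit about 25 mm higher than reported. That also explains the first miss at the lever. I'll open, go 18 mm deeper, which still clears the glass, and grip again.

Request:
servo_tool(
  rows=[
    [[36,0,0,-4,0,0,0],[36,0,0,-4,0,0,0],[36,0,0,9,0,0,0],[36,0,0,19,0,0,0],[36,0,0,19,0,0,0],[0,0,0,19,0,0,0],[0,0,0,19,0,0,0],[0,0,0,19,0,0,0],[0,0,0,19,0,0,0]],
  ],
)

```text
clock: 13.45
position: [453.3, 243.4, -1.9]
ee_rot: [0.841, 0.542, 0.0, -0.0]
contact_force: [-3.2, 2.6, -0.1]
gripper_width: 16.2
grasp_force: 60.9
```

```bash
python3 - <<'E'
from h import *
s=arm.read_state();print({k:s[k].round(3) for k in("contact_force","joints","position","wrist_torque")})
a=arm.get_image("wrist");b=arm.get_image("scene")[180:290,280:400]
o=np.zeros((420,800,3),np.uint8);o[:294,:392]=cv2.resize(a,(392,294));o[:367,400:]=cv2.resize(b,(400,367),interpolation=cv2.INTER_CUBIC)
cv2.imwrite("pics/w6.png",o[:,:,::-1])
E
```

```text
{'contact_force': array([-3.198,  2.639, -0.11 ]), 'joints': array([ 0.808,  0.45 , -0.505, -0.   , -0.615,  1.907]), 'position': array([453.332, 243.354,  -1.912]), 'wrist_torque': array([0.543, 0.834, 0.02 ])}
```

View pics/w6.png

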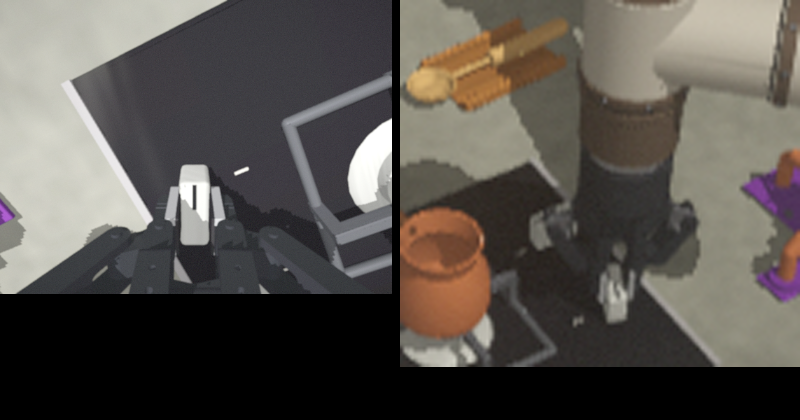

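Knob A is firmly between the pads. Turning it clockwise to its stop.

Request:
servo_tool(
  rows=[
    [[0,0,0,0,0,0,0.17],[0,0,0,0,0,0,0.34],[0,0,0,0,0,0,0.51],[0,0,0,0,0,0,0.68],[0,0,0,0,0,0,0.85],[0,0,0,0,0,0,1.02],[0,0,0,0,0,0,1.12],[0,0,0,0,0,0,1.18],[0,0,0,0,0,0,1.18],[0,0,0,0,0,0,1.18]],
  ],
)

```text
clock: 14.8
position: [455.0, 240.3, -1.9]
ee_rot: [1.0, -0.016, 0.0, 0.002]
contact_force: [8.7, -9.5, -1.5]
gripper_width: 16.4
grasp_force: 61.3
```

```bash
python3 - <<'E'
from h import *
go(453,242,18,0)
s=arm.read_state();print(s["wrist_torque"],s["contact_force"],s["gripper_width"])
E
```

```text
t 14.8 at [455.  240.3  -1.9] phi 6.252 j6 0.73 -> tx -2.1 ty -1.6 tz -19.9 turn -0.031
[-3.03553041 -2.56330745  0.76348598] [ 8.73297412 -9.45014645 -1.52461598] 16.404427240840192
```

Request:
servo_tool(
  rows=[
    [[36,0,0,0,0,0,0],[36,0,0,0,0,0,0],[36,0,0,-30,0,0,0],[36,0,0,-90,0,0,0],[36,0,0,-140,0,0,0],[36,12,410,-150,0,0,0.134],[36,12,410,-150,0,0,0.134],[36,12,410,-150,0,0,0.134],[36,12,410,-150,0,0,0.134],[36,12,410,-150,0,0,0.134]],
  ],
)

```text
clock: 16.05
position: [451.7, -70.7, 146.3]
ee_rot: [0.996, -0.084, 0.001, -0.0]
contact_force: [0.5, 0.7, 0.5]
gripper_width: 35.7
grasp_force: 0.0
```

```bash
python3 - <<'E'
from h import *
go(454.2,-170.2,130,-.165)
t=arm.get_image("top");blobs(t[222:245,180:235].min(2)>120,15,(180,222));cv2.imwrite("pics/top2.png",t[:,:,::-1])
E
```

```text
t 16.05 at [451.7 -70.7 146.3] phi 6.115 j6 1.2 -> tx 19.1 ty 97.7 tz 16.3 turn -0.003
[209.5 232.4] 959 rect [211. 233.] [22. 46.] 90.0
```

Request:
servo_tool(
  rows=[
    [[36,19,98,16,0,0,0],[36,19,98,16,0,0,0],[36,19,98,16,0,0,0],[36,19,98,16,0,0,0]],
  ],
)

```text
clock: 16.6
position: [454.0, -168.7, 129.8]
ee_rot: [0.996, -0.085, 0.0, -0.0]
contact_force: [0.5, 0.6, -0.5]
gripper_width: 35.8
grasp_force: 0.0
```

```bash
python3 - <<'E'
from h import *
go(454.2,-170.2,68,-.165)
t=arm.get_image("top");blobs(t[222:245,180:235].min(2)>120,15,(180,222));w=arm.get_image("wrist")
W=arm.camera_params("wrist");print([proj(W,x).round() for x in((533,-183.5,95),(454.2,-170.2,104))])
o=np.zeros((420,800,3),np.uint8);o[:,:560]=w;o[:120,560:]=cv2.resize(t[210:250,170:250],(240,120),interpolation=cv2.INTER_CUBIC);cv2.imwrite("pics/w7.png",o[:,:,::-1])
E
```

```text
t 16.6 at [ 454.  -168.7  129.8] phi 6.114 j6 1.42 -> tx 0.5 ty 1.5 tz 61.8 turn -0.004
[189.7 232.9] 87 rect [190. 233.] [14.  6.] 90.0
[222.5 232.8] 86 rect [222.5 233. ] [14.  5.] 90.0
[array([281.,  94.]), array([281., 236.])]
```

View pics/w7.png

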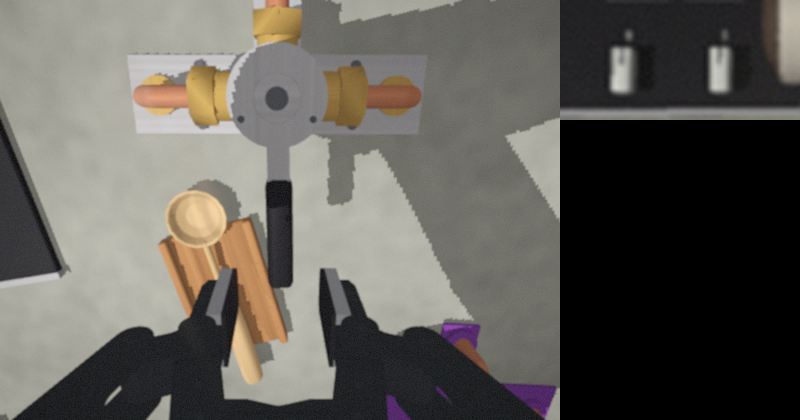

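The knobs at the inset are both straight (A is off) and the lever at (279,235) is at off. Gripping the lever and swinging it right.

Request:
servo_tool(
  rows=[
    [[36,0.5,1,40,0,0,0],[36,0.5,1,66,0,0,0],[36,0.5,1,66,0,0,0],[0,0.5,1,66,0,0,0],[0,0.5,1,66,0,0,0],[0,0.5,1,66,0,0,0],[0,0.5,1,66,0,0,0]],
  ],
)

```text
clock: 17.58
position: [455.5, -169.5, 65.1]
ee_rot: [0.996, -0.084, 0.002, -0.0]
contact_force: [-0.1, 5.2, 4.3]
gripper_width: 14.0
grasp_force: 61.3
```

Request:
servo_tool(
  rows=[
    [[0,0.9,12,0,0,0,-0.15],[0,3.6,23.6,0,0,0,-0.3],[0,8,34.8,0,0,0,-0.45],[0,14,45.2,0,0,0,-0.6],[0,21.5,54.5,0,0,0,-0.75],[0,30.3,62.7,0,0,0,-0.9],[0,40.2,69.4,0,0,0,-1.05],[0,40.2,69.4,0,0,0,-1.05],[0,40.2,69.4,0,0,0,-1.05]],
  ],
)

```text
clock: 18.7
position: [484.6, -242.1, 65.1]
ee_rot: [0.904, 0.427, 0.003, -0.0]
contact_force: [3.1, 17.1, 5.6]
gripper_width: 14.1
grasp_force: 61.7
```

Request:
servo_tool(
  rows=[
    [[36,0,0,0,0,0,0],[36,0,0,0,0,0,0],[36,0,0,-20,0,0,0],[36,0,0,-80,0,0,0],[36,0,0,-120,0,0,0],[36,-120,0,-150,0,0,0],[36,-120,0,-150,0,0,0],[36,-120,0,-150,0,0,0],[36,-120,0,-150,0,0,0]],
  ],
)

```text
clock: 19.82
position: [405.1, -338.2, 213.5]
ee_rot: [0.905, 0.425, -0.0, -0.0]
contact_force: [0.3, 0.5, -0.3]
gripper_width: 35.8
grasp_force: 0.0
```

```bash
python3 - <<'E'
from h import *
t=arm.get_image("top");T=arm.camera_params("top");cv2.imwrite("pics/top3.png",t[:,:,::-1])
blobs(t[222:245,180:235].min(2)>120,15,(180,222))
for a in(-1.05,0,1.05):
    h=np.pi-.165+a;print(a,[t[int(round(v)),int(round(u))].tolist() for r in(60,70,80,90,100) for u,v in[proj(T,(533+r*np.cos(h),-183.5+r*np.sin(h),102))]])
blobs(t[195:240,335:390].max(2)<45,15,(335,195))
w=arm.get_image("wrist");print("wrist");blobs(w[:270].max(2)<40,300)
s=arm.read_state();print(s["position"],s["contact_force"])
W=arm.camera_params("wrist")
n,l,st,c=cv2.connectedComponentsWithStats((w.max(2)<40).astype(np.uint8))
h=np.pi-.165+1.05;print("pred sleeve",[proj(W,(533+r*np.cos(h),-183.5+r*np.sin(h),104)).round() for r in(45,80,115)])
E
```

```text
[189.8 233. ] 83 rect [190. 233.] [14.  6.] 90.0
[222.5 232.8] 86 rect [222.5 233. ] [14.  5.] 90.0
-1.05 [[142, 138, 138], [147, 144, 145], [139, 136, 137], [118, 118, 108], [123, 124, 113]]
0 [[128, 127, 115], [129, 128, 116], [132, 131, 120], [130, 130, 118], [127, 128, 116]]
1.05 [[144, 139, 127], [157, 152, 139], [160, 154, 141], [163, 157, 145], [163, 157, 144]]
wrist
[ 405.82360099 -337.27176366  213.08649026] [-1.28364283  0.35426398 -0.47860836]
pred sleeve [array([280., -23.]), array([280.,  34.]), array([280.,  87.])]
```

The arm hides the lever in the top view, so I'll check the dark sleeve in the wrist and scene pictures.

```bash
python3 - <<'E'
from h import *
w=arm.get_image("wrist");W=arm.camera_params("wrist")
m=w[:150].max(2)<75
n,l,s,c=cv2.connectedComponentsWithStats(m.astype(np.uint8))
for i in range(1,n):
    if s[i,4]>200:
        q=np.argwhere(l==i)[:,::-1].astype(np.float32);r=cv2.minAreaRect(q)
        e=q[q[:,1].argmax()];X=plane(W,c[i],104);E=plane(W,e,104)
        print(c[i].round(),s[i],X.round(),"joint from end",round(np.arctan2(E[1]+183.5,E[0]-533)%(2*np.pi)-np.pi+.165,3),"from centroid",round(np.arctan2(X[1]+183.5,X[0]-533)%(2*np.pi)-np.pi+.165,3),"r end",np.hypot(E[0]-533,E[1]+183.5).round())
E
```

```text
[278.  41.] [ 267    0   22   85 1689] [ 479. -248.  104.] joint from end 1.012 from centroid 1.035 r end 113.0
```

```bash
python3 -c "
from bench import arm
print(arm.job_done())"
```

```text
the job is handed in; nothing more can be done
None
```

I handed the job in at about 20 s on the robot's clock: the lever stood at off for over 4 s, then burner knob A was turned fully off, then the lever went over to the right bottle, last measured at about 1.03 rad. The handover gave no verdict, and the other knob still read straight (off) in the last camera check.

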